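# Free the format plate from under a stack of containers and pin it on the coding bed

### The job

The white format plate is needed on the coding bed, but three food containers are stacked on it. Take the stack down from the top, setting each container gently and upright, flat inside the white saucer of its own size (small tin in the small saucer, glass jar in the middle one, wide low tin in the large one), keeping them upright all the way. Then seat the plate flat on the bed, fully home with its two holes over the two dowel pins (either way round), letting nothing drop, and leave everything standing free.

Things in the scene. Friction and masses are not known exactly. Their poses are not given: they have to be found in the camera images.
- small_tin: small gold-coloured round tin, 38 mm diameter, 40 mm high, about 0.08 kg, top of the stack. Origin: centre of its underside; z up its axis.
- glass_jar: glass jar of pinkish-brown food with a gold lid, 50 mm diameter, 60 mm high, straight sided, about 0.2 kg; stands under the small tin. Origin: centre of its underside; z up its axis.
- low_tin: wide low gold-coloured round tin, 62 mm diameter, 45 mm high, about 0.22 kg; stands under the glass jar and on the plate. Origin: centre of its underside; z up its axis.
- plate: white plastic format plate, 60 mm (its x) by 150 mm (its y), 12 mm thick, about 0.18 kg, lying flat on the bench at the bottom of the stack. Two through holes of 12 mm diameter on its long centre line at y = -58 and +58 mm. Best gripped low across its 60 mm width, at the middle. Origin: centre of its underside; z up.
- small_saucer: smallest of three shallow white round saucers fixed on the bench: 54 mm inner and 60 mm outer diameter, inner floor 2 mm and rim 6 mm above the bench. Place of the small tin. Origin: centre of its underside, at bench height.
- middle_saucer: middle of the three fixed white saucers: 66 mm inner and 72 mm outer diameter, inner floor 2 mm and rim 6 mm above the bench. Place of the glass jar. Origin: centre of its underside, at bench height.
- large_saucer: largest of the three fixed white saucers: 78 mm inner and 84 mm outer diameter, inner floor 2 mm and rim 6 mm above the bench. Place of the wide low tin. Origin: centre of its underside, at bench height.
- pin_bed: coding bed: dark steel block fixed on the bench, 80 mm (its x) by 170 mm (its y), top face 20 mm up, with two steel dowel pins on its long centre line at y = -58 and +58 mm: 8 mm diameter, 14 mm high above the top face, the upper 5 mm tapering to 3 mm. A seated plate lies on the top face, its origin 20 mm above the bed's. Origin: centre of the underside, at bench height; z up.
Things that resemble listed ones, but are neither listed nor needed, are in the scene too. Leave any black or orange look-alike of the large_saucer alone. What is shaped like the low_tin but blue or red is not meant.

How it is judged:
By the outcome, as a careful person would: the job done as asked, in the order asked, and still so for the second after the job is handed in, with the robot touching nothing.
It also fails if it takes over 136 s, if anything falls off the work surface, if the arm or the gripper's body presses on something with over 40 N, if the wrist force passes 120 N, or if a joint passes its speed limit or range.

### The arm

A 7-joint arm with a two-finger parallel gripper is mounted at the origin on the work surface. World frame = base frame: x ahead of the robot, y to its left, z up, the work surface at z = 0. Lengths are in m, angles in rad, forces in N, time in s.
With the tool pointing down it reaches from about 0.4 to 0.85 m from the base axis. Payload 6.9 kg.
Tool frame: the origin (TCP) lies midway between the tips of the shut fingers; the grasp point (between the pads) lies behind it (ctrl.pinch_z is the z of the grasp point in the tool frame, in m); z points along the fingers, y is the direction in which the jaws open and shut (so a half turn about z gives the same grasp; the last joint's range is limited). The gripper opens to 85 mm and grips with 20 to 120 N. Pads are 22 mm wide; open, the fingers measure 114 mm over their backs; the gripper's body (76 mm by 85 mm) begins 54 mm behind the grasp point. The pads swing forward as they close: fully open they stand 13 mm farther back than shut.
Start: joints at [1.321, 0.507, -0.238, 1.5, 0.126, 1.149, -0.155], TCP at [0.217, -0.586, 0.231] pointing down, gripper open.
Joint ranges: [-3.08, 3.08], [-0.24, 2.05], [-1.43, 1.35], [0, 2.5], [-1.52, 4.66], [0.17, 1.96], [-2.89, 2.89]. Speed limits (rad/s): [2.39, 2.39, 3.14, 3.14, 3.14, 3.14, 3.14].

### API

Orientations are given as a unit quaternion [w, x, y, z].
In Python, from station import ctrl, get_state, vision, ticket, models gives the robot as it stands. Calls block until the motion is done:
- ctrl.movep(position, orientation): joint-space move of the TCP to a pose.
- ctrl.movel(position, frame=None, max_speed=0.15): straight line of the TCP; frame=None keeps the orientation; max_speed is the mean speed in m/s.
- ctrl.set_joints(angles): joint-space move.
- ctrl.ungrasp() and ctrl.close_gripper(force=None): open the fingers fully, or close them until they stop; force is the grip in N (None keeps the last).
- ctrl.pause(seconds).
- ctrl.ik(position, orientation): joint angles nearest the present ones, or None.
- get_state(): the state.
- vision.grab_frame(name): name is "scene" or "top" or "wrist"; returns (picture, depth): 420x560x3 uint8, blue, green, red; 420x560 float32, m along the optical axis (not along the pixel's ray), 0 where there is no reading.
- vision.camera_info(name): a dict with "mtx" (3x3 intrinsics, pixels), "R" (3x3) and "t" (3): a world point X has camera coordinates R X + t; the wrist camera has in their place "hand_eye" (4x4, takes a point from camera to tool coordinates, whose origin is the TCP and whose axes are the flange's). Camera axes: x right, y down, z forward; pixel columns grow to the right and rows downward; lengths in m; the calibration is good to about 2 mm. A picture is of the moment at which its call begins: read the wrist's pose just before it. camera_info takes no time and is no camera call.
A pose or a line that the arm cannot do raises ctrl.Unreachable and nothing moves.
- ticket.close_job(): hands the job in, once; it reports no verdict.
Trained networks look in the newest picture that a camera, given by its name, has taken for a name from the list of things; names that differ only in an ending like _2 or _b are one class to them, and where a whole thing is asked for, a point or a joint stands for the part that bears it (a point fixed in the world has none). Each returns a list of dicts, best first, with "p" (0 to 1); they miss things now and then, are a little off and sometimes report something else, mostly with a low value. They report only what shows in the picture. A call takes as long as a camera call. They do not tell look-alikes from the thing itself.
- models.recognise(camera, target): "point" ([column, row] in pixels, amid what is visible of it).
- models.masks_of(camera, target): "mask" (420x560 bool, what is visible of it) and "point" ([column, row] in pixels, amid what is visible of it).
The state is a dict: "time": time; "qpos": joint angles; "qd": joint speeds; "tau": joint torques, N m; "tcp_pos": TCP position; "eef_rot": TCP orientation; "contact_force": force on the tool from outside, world axes, zero at the start; "wrist_torque": the same for the moment, N m; "width": finger opening in m.
Only numpy, scipy, OpenCV 4.12 (cv2) and the standard library are available. Lean on these libraries where they do the work, as an engineer would, in place of code of your own. Each camera call takes 0.05 s, during which the arm holds its last target.

## Working session

There is one attempt and no reset: what is moved stays moved. The work goes in short steps, each a Python script; the robot and the scene stay as the last script left them, time stands still between calls to the robot, and variables do not carry over. Pictures are saved under pics/ and viewed, and the job is handed in when it is done.

```bash
ls; mkdir -p pics; cat > h.py <<'E'
import numpy as np, cv2
from station import ctrl, get_state, vision, ticket, models
def pts(name, d, mask=None):
    ci=vision.camera_info(name); K=np.array(ci["mtx"])
    v,u=np.nonzero((d>0) if mask is None else (mask&(d>0)))
    z=d[v,u]; c=np.stack([(u-K[0,2])*z/K[0,0],(v-K[1,2])*z/K[1,1],z],1)
    R=np.array(ci["R"]);t=np.array(ci["t"]).ravel()
    return (c-t)@R, u, v
E
python3 - <<'E'
from h import *
for n in ("scene","top","wrist"):
    p,d=vision.grab_frame(n); cv2.imwrite(f"pics/{n}0.png",p); np.save(f"{n}0.npy",d)
    print(n,{k:np.round(v,3).tolist() for k,v in vision.camera_info(n).items()})
print(get_state()); print(ctrl.pinch_z)
for n in ["small_tin","glass_jar","low_tin","plate","small_saucer","middle_saucer","large_saucer","pin_bed"]:
    print(n,[(np.round(r["point"]).tolist(),round(r["p"],2)) for r in models.recognise("top",n)],[(np.round(r["point"]).tolist(),round(r["p"],2)) for r in models.recognise("scene",n)])
E
```

```text
pics
scene {'mtx': [[408.112, 0.0, 278.025], [0.0, 408.112, 211.711], [0.0, 0.0, 1.0]], 'R': [[-0.831, 0.557, -0.005], [0.357, 0.525, -0.772], [-0.427, -0.643, -0.635]], 't': [0.363, -0.112, 1.21]}
top {'mtx': [[440.498, 0.0, 285.435], [0.0, 440.498, 218.618], [0.0, 0.0, 1.0]], 'R': [[-0.022, -1.0, -0.003], [-0.996, 0.022, -0.083], [0.083, 0.001, -0.997]], 't': [0.049, 0.468, 1.098]}
wrist {'mtx': [[330.96, 0.0, 284.92], [0.0, 330.96, 214.839], [0.0, 0.0, 1.0]], 'hand_eye': [[0.001, -0.945, -0.328, 0.084], [1.0, 0.001, -0.001, -0.0], [0.001, -0.328, 0.945, -0.142], [0.0, 0.0, 0.0, 1.0]]}
{'time': 0.15, 'qpos': array([ 1.32148613,  0.50816419, -0.23753149,  1.50088567,  0.12572292,
        1.14892512, -0.15478627]), 'qd': array([-0.00027697, -0.00305553, -0.00101629, -0.00178728,  0.00081447,
       -0.00071365, -0.00071882]), 'tau': array([-3.23006614e-03, -6.21009922e+01, -2.18975589e+00, -2.49838382e+01,
        1.26466539e-02,  9.21172556e-03,  2.05060792e-05]), 'tcp_pos': array([ 0.21692513, -0.58574084,  0.23062305]), 'eef_rot': array([-6.81105023e-04,  9.84303117e-01,  1.764848
[... 168 characters left out ...]
8561926643380105}
-0.0187
small_tin [([371.0, 214.0], 0.81), ([362.0, 222.0], 0.37)] [([239.0, 154.0], 0.71)]
glass_jar [([364.0, 224.0], 0.56)] []
low_tin [([367.0, 268.0], 0.86), ([357.0, 230.0], 0.64), ([338.0, 167.0], 0.63)] [([245.0, 192.0], 0.64), ([203.0, 224.0], 0.55)]
plate [([349.0, 225.0], 0.79)] [([251.0, 203.0], 0.84)]
small_saucer [([202.0, 170.0], 0.72), ([348.0, 226.0], 0.69), ([299.0, 159.0], 0.31)] [([280.0, 335.0], 0.64)]
middle_saucer [([300.0, 158.0], 0.94)] [([211.0, 262.0], 0.82)]
large_saucer [([238.0, 289.0], 0.66), ([228.0, 232.0], 0.59)] [([367.0, 242.0], 0.71), ([328.0, 275.0], 0.7), ([392.0, 299.0], 0.62)]
pin_bed [([408.0, 167.0], 0.69)] [([175.0, 195.0], 0.95)]
```

View pics/top0.png

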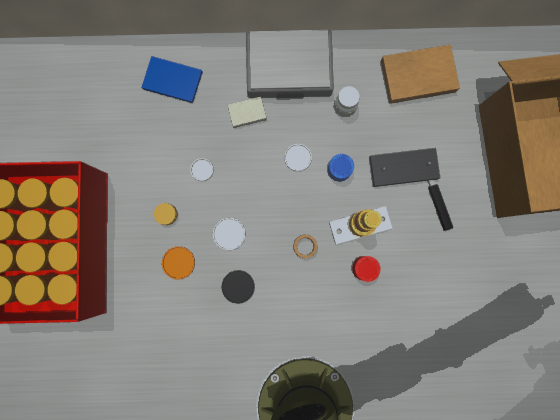

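View pics/scene0.png

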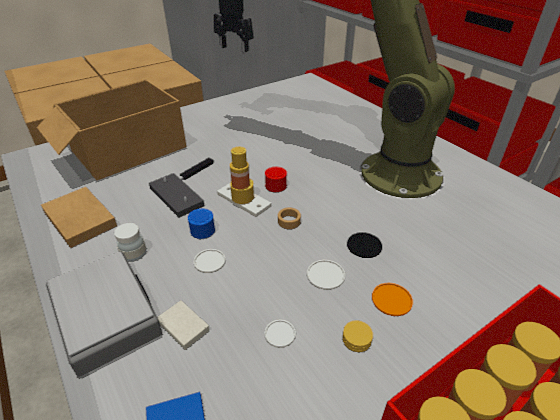

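```bash
python3 - <<'E'
import cv2
p=cv2.imread("pics/top0.png")[120:340,150:470]
cv2.imwrite("pics/topcrop0.png",cv2.resize(p,None,fx=2.5,fy=2.5,interpolation=cv2.INTER_CUBIC))
p=cv2.imread("pics/scene0.png")[120:360,140:430]
cv2.imwrite("pics/scenecrop0.png",cv2.resize(p,None,fx=2.5,fy=2.5,interpolation=cv2.INTER_CUBIC))
E
```

```text
(no output)
```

View pics/topcrop0.png

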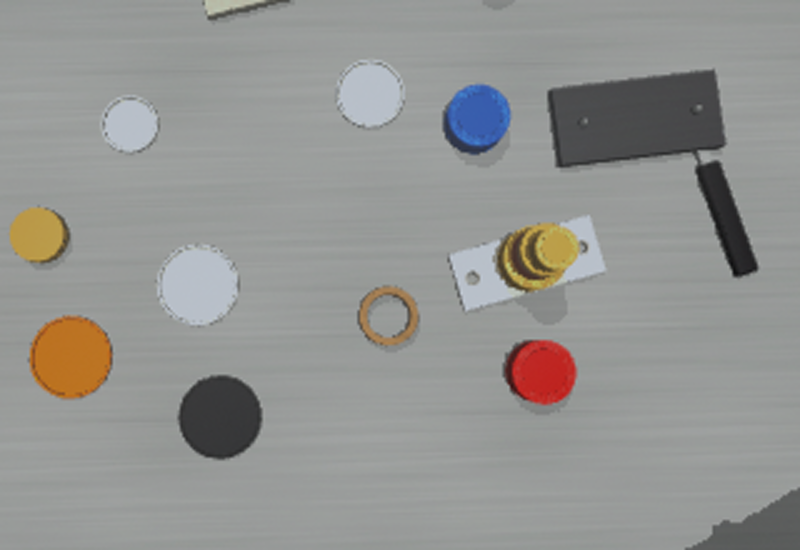

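View pics/scenecrop0.png

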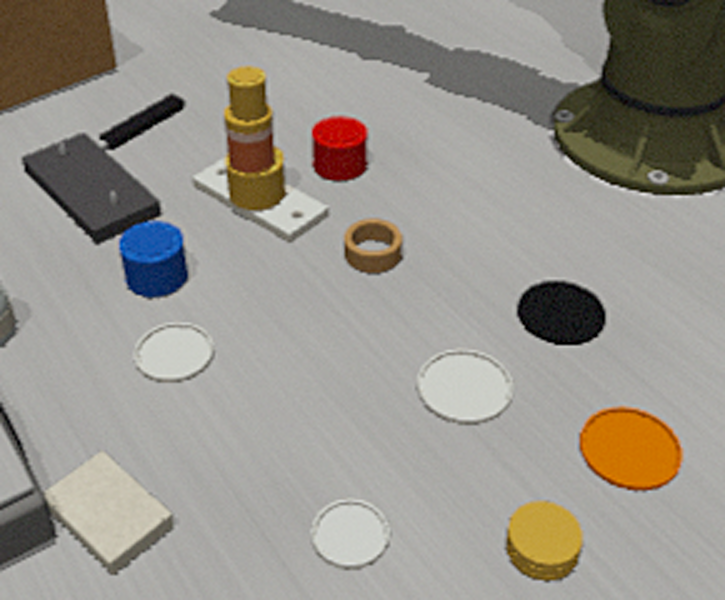

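The candidates, by pixel in the top view:
- **Small tin:** the gold top of the stack at (371,214). The loose gold tin at (165,214) stands alone, so it isn't the one.
- **Low tin:** under the stack at (357,230). The red (367,268) and blue (341,167) ones are decoys.
- **Large saucer:** white at (229,234). Black (238,287) and orange (178,263) are decoys.
- **Middle saucer:** (298,158).
- **Small saucer:** (202,170).
- **Bed:** (405,167).

Next I measure them.

```bash
cat >> h.py <<'E'
def ray(name,uv,z,pose=None):
    ci=vision.camera_info(name);K=np.array(ci["mtx"]);uv=np.atleast_2d(uv).astype(float)
    c=np.stack([(uv[:,0]-K[0,2])/K[0,0],(uv[:,1]-K[1,2])/K[1,1],np.ones(len(uv))],1)
    if name=="wrist":
        T=pose@np.array(ci["hand_eye"]); d=c@T[:3,:3].T; o=T[:3,3]
    else:
        R=np.array(ci["R"]);t=np.array(ci["t"]).ravel(); o=-R.T@t; d=c@R
    s=(z-o[2])/d[:,2]
    return o+d*s[:,None]
def tcp_pose():
    from scipy.spatial.transform import Rotation as Ro
    s=get_state();q=s["eef_rot"];T=np.eye(4);T[:3,:3]=Ro.from_quat([q[1],q[2],q[3],q[0]]).as_matrix();T[:3,3]=s["tcp_pos"];return T
def rect(mask,name,z,pose=None):
    cs,_=cv2.findContours(mask.astype(np.uint8),cv2.RETR_EXTERNAL,cv2.CHAIN_APPROX_NONE)
    c=max(cs,key=cv2.contourArea)[:,0,:]
    return ray(name,c,z,pose)
E
python3 - <<'E'
from h import *
img={n:cv2.imread(f"pics/{n}0.png") for n in("top","scene")}
# depth check
for n in("top","scene"):
    d=np.load(f"{n}0.npy"); P,u,v=pts(n,d)
    s=(P[:,0]>.3)&(P[:,0]<.75)&(abs(P[:,1])<.3)
    print(n,"bench z median",np.median(P[s,2]))
    for nm,lo,hi in (("small top",.150,.165),("jar top",.110,.122),("low top",.052,.062)):
        q=s&(P[:,2]>lo)&(P[:,2]<hi)&(P[:,1]<-.05)&(P[:,1]>-.3)
        if n=="top" or 1: 
            X=P[q]; (c,r)=cv2.minEnclosingCircle(X[:,:2].astype(np.float32)) if len(X) else ((0,0),0)
            print(nm,len(X),X.mean(0).round(4),np.round(c,4),round(r,4))
for cam in("top","scene"):
  vision.grab_frame(cam)
  for n,z in(("small_saucer",.006),("middle_saucer",.006),("large_saucer",.006),("pin_bed",.02),("plate",.012),("small_tin",.157)):
    for r in models.masks_of(cam,n)[:3]:
        w=rect(r["mask"],cam,z).astype(np.float32)
        print(cam,n,round(r["p"],2),np.round(r["point"]),"ctr",np.round(cv2.minEnclosingCircle(w[:,:2])[0],4),"r",round(cv2.minEnclosingCircle(w[:,:2])[1],4),"rect",[np.round(a,4) for a in cv2.minAreaRect(w[:,:2])])
E
```

```text
top bench z median 0.0008165747812417974
small top 243 [ 0.4524 -0.1548  0.1575] [ 0.4523 -0.1552] 0.0199
jar top 118 [ 0.4544 -0.1423  0.117 ] [ 0.4544 -0.1532] 0.0248
low top 158 [ 0.4653 -0.1407  0.0575] [ 0.585  -0.1309] 0.1665
scene bench z median 0.001001222347744727
small top 140 [ 0.4526 -0.1507  0.1567] [ 0.4512 -0.1537] 0.0228
jar top 119 [ 0.4593 -0.1407  0.1165] [ 0.453  -0.1511] 0.0252
low top 136 [ 0.4762 -0.1343  0.0572] [ 0.5841 -0.1317] 0.1679Traceback (most recent call last):
  File "<stdin>", line 18, in <module>
cv2.error: OpenCV(4.12.0) /io/opencv/modules/imgproc/src/shapedescr.cpp:201: error: (-215:Assertion failed) count >= 0 && (depth == CV_32F || depth == CV_32S) in function 'minEnclosingCircle'
```

```bash
python3 - <<'E'
from h import *
for cam in("top","scene"):
  vision.grab_frame(cam)
  for n,z in(("small_saucer",.006),("middle_saucer",.006),("large_saucer",.006),("pin_bed",.02),("plate",.012),("small_tin",.157)):
    for r in models.masks_of(cam,n)[:3]:
        w=np.ascontiguousarray(rect(r["mask"],cam,z)[:,:2]).astype(np.float32)
        (c,rad)=cv2.minEnclosingCircle(w)
        print(cam,n,round(r["p"],2),np.round(r["point"]),"ctr",np.round(c,4),"r",round(rad,4),"rect",[np.round(a,4).tolist() for a in cv2.minAreaRect(w)])
d=np.load("top0.npy");P,u,v=pts("top",d)
q=(P[:,0]>.4)&(P[:,0]<.53)&(P[:,1]>-.25)&(P[:,1]<-.05)
X=P[q&(P[:,2]>.05)&(P[:,2]<.065)];print("low top",len(X),cv2.minEnclosingCircle(X[:,:2].astype(np.float32).copy()))
E
```

```text
top small_saucer 0.91 [203. 170.] ctr [0.6031 0.2528] r 0.0303 rect [[0.6036, 0.2529], [0.0578, 0.0568], 43.8986]
top middle_saucer 0.76 [299. 157.] ctr [0.6298 0.0036] r 0.037 rect [[0.6295, 0.0033], [0.0702, 0.0685], 88.6854]
top large_saucer 0.7 [228. 232.] ctr [0.4354 0.1836] r 0.0435 rect [[0.436, 0.1836], [0.0822, 0.082], 88.7247]
top large_saucer 0.7 [238. 284.] ctr [0.2999 0.1643] r 0.0431 rect [[0.301, 0.1624], [0.0814, 0.0804], 88.744]
top large_saucer 0.55 [178. 261.] ctr [0.3655 0.315 ] r 0.0429 rect [[0.365, 0.3144], [0.0816, 0.0814], 89.7085]
top pin_bed 0.7 [402. 168.] ctr [ 0.5951 -0.2673] r 0.0947 rect [[0.5946, -0.2689], [0.0825, 0.1769], 5.4944]
top pin_bed 0.26 [226. 232.] ctr [0.4351 0.1838] r 0.0428 rect [[0.434, 0.1831], [0.0837, 0.0785], 88.7247]
top plate 0.73 [349. 228.] ctr [ 0.438  -0.1103] r 0.0426 rect [[0.438, -0.1088], [0.0627, 0.0645], 17.0837]
top plate 0.26 [373. 221.] ctr [ 0.4604 -0.1809] r 0.0253 rect [[0.4619, -0.1813], [0.0486, 0.0435], 88.7106]
top small_tin 0.66 [370. 220.] ctr [ 0.4531 -0.1509] r 0.022 rect [[0.4531, -0.1509], [0.0424, 0.037
[... 528 characters left out ...]
r 0.0442 rect [[0.3643, 0.3169], [0.0829, 0.0846], 55.9048]
scene pin_bed 0.66 [174. 196.] ctr [ 0.5965 -0.2592] r 0.1039 rect [[0.5993, -0.2589], [0.0946, 0.1976], 4.482]
scene pin_bed 0.42 [241. 176.] ctr [ 0.4102 -0.2318] r 0.0597 rect [[0.4099, -0.2291], [0.1146, 0.0557], 63.2002]
scene pin_bed 0.34 [323. 274.] ctr [0.4416 0.1958] r 0.0441 rect [[0.4431, 0.1957], [0.0827, 0.0829], 86.9861]
scene plate 0.78 [249. 208.] ctr [ 0.4527 -0.1458] r 0.0816 rect [[0.452, -0.1466], [0.0677, 0.1591], 16.9726]
scene small_tin 0.71 [241. 154.] ctr [ 0.4619 -0.1278] r 0.0491 rect [[0.463, -0.1284], [0.0977, 0.0359], 61.142]
low top 154 ((0.45156535506248474, -0.15305519104003906), 0.03136417642235756)
```

```bash
cat >> h.py <<'E'
def Q(deg):
    a=np.radians(deg)/2; return [0.,float(np.cos(a)),float(np.sin(a)),0.]
def st(tag=""):
    s=get_state(); print(tag,"t",round(s["time"],1),"tcp",s["tcp_pos"].round(4),"F",s["contact_force"].round(1),"w",round(s["width"],4),"q",s["qpos"].round(2)); return s
def wrist(fn):
    T=tcp_pose(); p,d=vision.grab_frame("wrist"); cv2.imwrite(f"pics/{fn}.png",p); np.save(fn+".npy",d); np.save(fn+"_T.npy",T); return p,d,T
def wpts(d,T):
    ci=vision.camera_info("wrist");K=np.array(ci["mtx"]);v,u=np.nonzero(d>0);z=d[v,u]
    c=np.stack([(u-K[0,2])*z/K[0,0],(v-K[1,2])*z/K[1,1],z,np.ones_like(z)],1)
    return (c@(T@np.array(ci["hand_eye"])).T)[:,:3],u,v
E
python3 - <<'E'
from h import *
ctrl.movep([.452,-.153,.30],Q(17)); ctrl.pause(.3)
st(); p,d,T=wrist("w1"); P,u,v=wpts(d,T)
for lo,hi in((.150,.165),(.110,.124),(.05,.064)):
    q=(P[:,2]>lo)&(P[:,2]<hi)&(np.hypot(P[:,0]-.452,P[:,1]+.153)<.05)
    X=P[q]
    if len(X): print(len(X),X.mean(0).round(4),cv2.minEnclosingCircle(X[:,:2].astype(np.float32).copy()))
E
```

```text
t 3.9 tcp [ 0.4519 -0.1534  0.2998] F [-0.6  0.5  0.2] w 0.0855 q [ 0.68  0.24 -0.53  1.75  0.13  1.19 -1.15]
1423 [ 0.452  -0.1543  0.157 ] ((0.45137494802474976, -0.15458576381206512), 0.019612865522503853)
652 [ 0.4647 -0.1485  0.117 ] ((0.4531813859939575, -0.15315990149974823), 0.024965539574623108)
420 [ 0.4648 -0.1439  0.0571] ((0.45027223229408264, -0.15243257582187653), 0.031388383358716965)
```

View pics/w1.png

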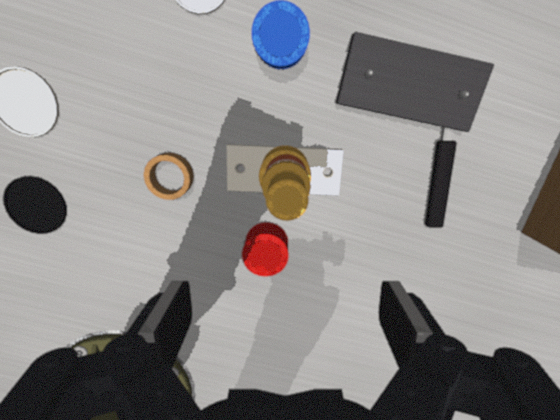

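The wrist view shows the gold stack at about (288,190) on the white plate, with the red tin at (266,249) and the blue one at (281,33) clear of it. Top and wrist measurements agree to about 1–2 mm. I grasp the small tin now.

```bash
cat >> h.py <<'E'
def lower(x,y,z0,zmin,th=3.0,step=.001):
    """lower in steps till the upward force rises"""
    ctrl.pause(.2); f0=get_state()["contact_force"][2]; z=z0
    while z-step>=zmin-1e-9:
        z-=step; ctrl.movel([x,y,z],max_speed=.02)
        f=get_state()["contact_force"][2]-f0
        if f>th: break
    print("lowered to",round(z,4),"dF",round(f,2)); return z
E
python3 - <<'E'
from h import *
x,y=.452,-.1543
ctrl.movel([x,y,.22]); ctrl.movel([x,y,.121],max_speed=.08)
ctrl.pause(.2); st("pre"); ctrl.close_gripper(30); st("closed")
ctrl.movel([x,y,.141],max_speed=.05); ctrl.movel([x,y,.26]); st("lift")
p,d=vision.grab_frame("scene"); cv2.imwrite("pics/s2.png",cv2.resize(p[80:300,120:420],None,fx=2,fy=2))
E
```

```text
pre t 6.2 tcp [ 0.4522 -0.1544  0.1213] F [-0.  -0.7  0.3] w 0.0856 q [ 0.61  0.44 -0.46  2.03  0.29  0.74 -1.31]
closed t 6.7 tcp [ 0.4522 -0.1544  0.1211] F [-0.1 -1.   1.1] w 0.0373 q [ 0.6   0.44 -0.46  2.03  0.29  0.74 -1.31]
lift t 8.2 tcp [ 0.4514 -0.1542  0.2591] F [-0.9  0.4 -1.6] w 0.0375 q [ 0.68  0.28 -0.52  1.82  0.15  1.08 -1.18]
```

View pics/s2.png

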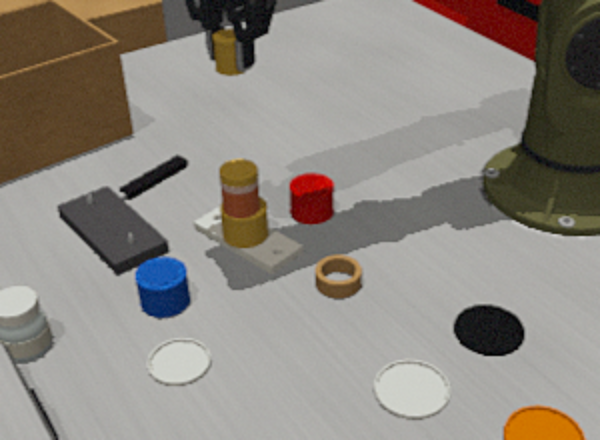

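```bash
python3 - <<'E'
from h import *
x,y=.603,.2535
ctrl.movel([x,y,.18],max_speed=.2); ctrl.movel([x,y,.03],max_speed=.12); ctrl.movel([x,y,.010],max_speed=.04)
z=lower(x,y,.010,.004,th=1.5); st("down")
ctrl.ungrasp(); st("rel"); ctrl.movel([x,y,.03],max_speed=.05); ctrl.movel([x,y,.15])
p,d=vision.grab_frame("scene"); cv2.imwrite("pics/s3.png",cv2.resize(p[130:410,160:440],None,fx=2,fy=2))
x,y=.4535,-.153
T,dd=vision.grab_frame("top");cv2.imwrite("pics/t3.png",T[120:340,150:470]);P,u,v=pts("top",dd)
q=(P[:,2]>.035)&(P[:,2]<.048)&(np.hypot(P[:,0]-.603,P[:,1]-.2535)<.04)
print(q.sum(),P[q].mean(0),P[q].std(0))
E
```

```text
lowered to 0.006 dF 2.14
down t 13.8 tcp [0.6031 0.2536 0.0062] F [ 0.2 -0.4  1.1] w 0.0371 q [-0.18  0.81 -0.44  1.65  0.45  0.78 -2.1 ]
rel t 14.4 tcp [0.603  0.2535 0.006 ] F [0.6 0.8 0.4] w 0.0856 q [-0.18  0.81 -0.44  1.65  0.45  0.78 -2.1 ]
0 [nan nan nan] [nan nan nan]<stdin>:10: RuntimeWarning: Mean of empty slice.
  ret = um.true_divide(
  ret = _var(a, axis=axis, dtype=dtype, out=out, ddof=ddof,
  arrmean = um.true_divide(arrmean, div, out=arrmean,
  ret = um.true_divide(
```

View pics/s3.png

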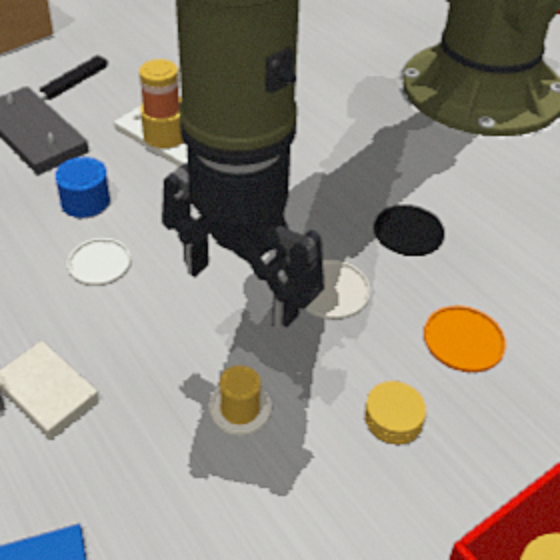

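The small tin stands upright in the middle of the small saucer (crop about (240,395)). Next is the jar.

```bash
python3 - <<'E'
from h import *
ctrl.movel([.55,.15,.25],max_speed=.25)
ctrl.movep([.4535,-.153,.25],Q(17)); ctrl.pause(.2)
p,d,T=wrist("w4"); P,u,v=wpts(d,T)
for lo,hi in((.108,.126),(.05,.064)):
    q=(P[:,2]>lo)&(P[:,2]<hi)&(np.hypot(P[:,0]-.452,P[:,1]+.153)<.05); X=P[q]
    print(len(X),X.mean(0).round(4),cv2.minEnclosingCircle(X[:,:2].astype(np.float32).copy()))
st()
E
```

```text
2494 [ 0.4547 -0.1528  0.1169] ((0.45322367548942566, -0.15326890349388123), 0.02508804015815258)
547 [ 0.4652 -0.1443  0.057 ] ((0.4501938223838806, -0.15270748734474182), 0.03154728189110756)
 t 18.3 tcp [ 0.454 -0.152  0.25 ] F [-0.  -0.3 -0.3] w 0.0856 q [ 0.69  0.29 -0.55  1.84  0.17  1.06 -1.2 ]
```

View pics/w4.png

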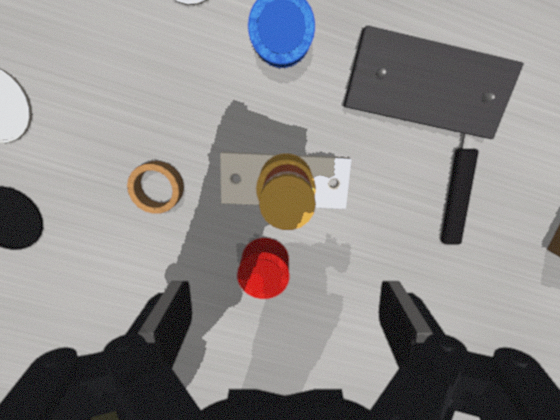

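```bash
python3 - <<'E'
from h import *
x,y=.4538,-.153
ctrl.movel([x,y,.15],max_speed=.12); ctrl.movel([x,y,.068],max_speed=.07)
ctrl.pause(.2); st("pre"); ctrl.close_gripper(35); st("closed")
ctrl.movel([x,y,.088],max_speed=.04); ctrl.movel([x,y,.2]); st("lift")
x,y=.629,.004
try: ctrl.movel([x,y,.18],frame=Q(50),max_speed=.15)
except Exception as e: print(repr(e)); ctrl.movel([x,y,.18],max_speed=.15)
ctrl.movel([x,y,.04],max_speed=.12); ctrl.movel([x,y,.018],max_speed=.04); st("low")
z=lower(x,y,.018,.010,th=1.5); st("down")
ctrl.ungrasp(); st("rel"); ctrl.movel([x,y,.04],max_speed=.05); ctrl.movel([x,y,.2])
p,d=vision.grab_frame("scene"); cv2.imwrite("pics/s5.png",cv2.resize(p[130:410,120:400],None,fx=2,fy=2))
E
```

```text
pre t 20.8 tcp [ 0.454  -0.1531  0.0683] F [0.2 0.8 0.7] w 0.0851 q [ 0.57  0.52 -0.44  2.08  0.38  0.61 -1.4 ]
closed t 21.2 tcp [ 0.4539 -0.1532  0.0682] F [-0.6  0.2  4.2] w 0.0497 q [ 0.57  0.52 -0.44  2.08  0.38  0.61 -1.4 ]
lift t 22.7 tcp [ 0.4532 -0.153   0.1992] F [ 0.3  0.7 -2.8] w 0.0492 q [ 0.67  0.34 -0.54  1.92  0.22  0.94 -1.25]
low t 26.5 tcp [0.629  0.0041 0.0179] F [ 0.1  0.5 -2.2] w 0.0492 q [ 0.28  0.79 -0.55  1.72  0.55  0.79 -1.23]
lowered to 0.013 dF 3.99
down t 27.9 tcp [0.6292 0.0041 0.0133] F [ 0.4 -0.3  1.8] w 0.0493 q [ 0.27  0.79 -0.55  1.72  0.55  0.78 -1.24]
rel t 28.4 tcp [0.6291 0.004  0.013 ] F [-0.6 -0.3  0.1] w 0.0855 q [ 0.27  0.79 -0.55  1.72  0.55  0.78 -1.24]
```

View pics/s5.png

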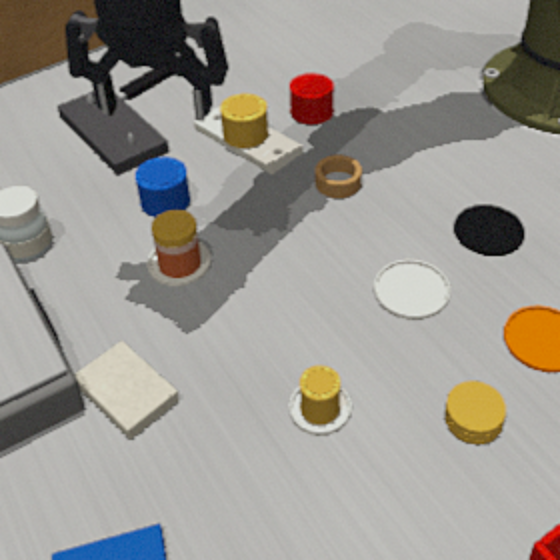

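The jar stands upright in the middle saucer at crop (178,245). Next is the low tin at (244,120), still on the plate.

```bash
python3 - <<'E'
from h import *
ctrl.movep([.451,-.153,.22],Q(17)); ctrl.pause(.2)
p,d,T=wrist("w6"); P,u,v=wpts(d,T)
q=(P[:,2]>.05)&(P[:,2]<.064)&(np.hypot(P[:,0]-.452,P[:,1]+.153)<.05); X=P[q]
print(len(X),X.mean(0).round(4),cv2.minEnclosingCircle(X[:,:2].astype(np.float32).copy()))
for r in models.masks_of("wrist","plate")[:2]:
    w=np.ascontiguousarray(rect(r["mask"],"wrist",.012,T)[:,:2]).astype(np.float32); print(r["p"],cv2.minAreaRect(w))
st()
E
```

```text
3267 [ 0.4512 -0.1525  0.0571] ((0.4501435160636902, -0.15295806527137756), 0.03157638758420944)
0.89 ((0.4377707839012146, -0.10894148051738739), (0.061855003237724304, 0.06143738329410553), 14.436813354492188)
 t 31.6 tcp [ 0.4517 -0.1522  0.2198] F [1.  0.  0.5] w 0.0854 q [ 0.71  0.32 -0.58  1.89  0.21  0.99 -1.24]
```

View pics/w6.png

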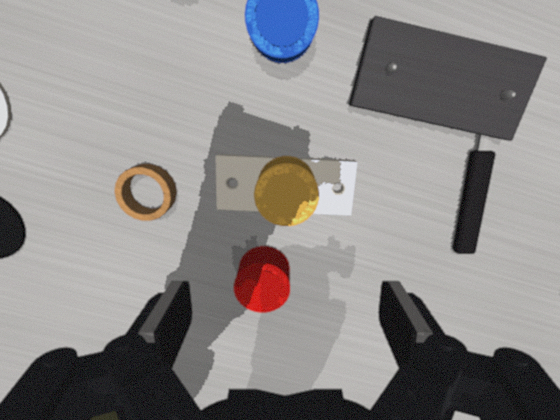

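```bash
python3 - <<'E'
from h import *
x,y=.4508,-.1527
ctrl.movel([x,y,.10],max_speed=.12); ctrl.movel([x,y,.015],max_speed=.06)
ctrl.pause(.2); st("pre"); ctrl.close_gripper(40); st("closed")
ctrl.movel([x,y,.035],max_speed=.04); ctrl.movel([x,y,.15]); st("lift")
x,y=.436,.1838
ctrl.movel([x,y,.13],max_speed=.17)
ctrl.movel([x,y,.03],max_speed=.12); ctrl.movel([x,y,.010],max_speed=.04); st("low")
z=lower(x,y,.010,.002,th=1.5); st("down")
ctrl.ungrasp(); st("rel"); ctrl.movel([x,y,.04],max_speed=.05); ctrl.movel([x,y,.2])
p,d=vision.grab_frame("scene"); cv2.imwrite("pics/s7.png",cv2.resize(p[130:410,120:400],None,fx=2,fy=2))
E
```

```text
pre t 34.5 tcp [ 0.4509 -0.1528  0.0152] F [ 0.2  0.6 -0.3] w 0.0856 q [ 0.53  0.61 -0.38  2.13  0.49  0.48 -1.5 ]
closed t 34.9 tcp [ 0.4508 -0.1528  0.0153] F [-0.7  0.2  5.5] w 0.0611 q [ 0.53  0.61 -0.38  2.13  0.49  0.48 -1.5 ]
lift t 36.4 tcp [ 0.4502 -0.1527  0.1493] F [-0.9 -1.2 -3. ] w 0.0612 q [ 0.67  0.41 -0.55  2.    0.29  0.82 -1.32]
low t 40.2 tcp [0.4359 0.1838 0.0098] F [ 0.2  0.2 -1.9] w 0.061 q [-0.18  0.62 -0.4   2.14  0.52  0.47 -2.26]
lowered to 0.005 dF 7.5
down t 41.6 tcp [0.4361 0.1838 0.0053] F [-1.6 -1.3  4.6] w 0.0613 q [-0.19  0.63 -0.39  2.15  0.53  0.46 -2.27]
rel t 42.0 tcp [0.436  0.1838 0.0049] F [ 1.3  0.2 -0.1] w 0.0857 q [-0.19  0.63 -0.39  2.15  0.53  0.46 -2.27]
```

View pics/s7.png

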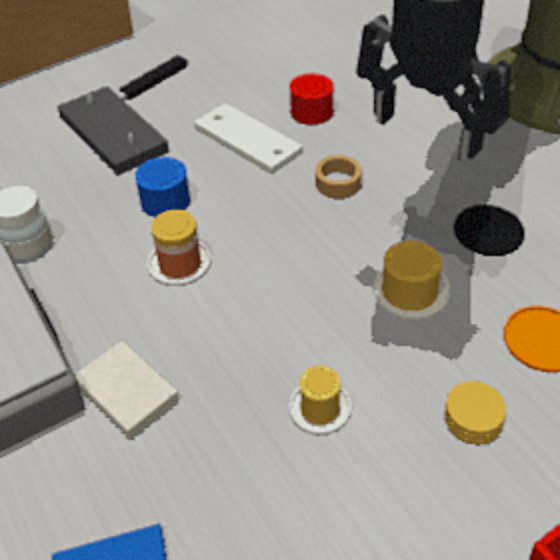

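All three containers stand in their saucers: jar (178,245), low tin (412,275), small tin (320,395). The plate is free at (248,137). I look at the plate and bed with the hand turned for the plate grasp.

```bash
python3 - <<'E'
from h import *
for th in (-74,106):
    print(th,[ None if (a:=ctrl.ik(p,Q(th))) is None else np.round(a,2) for p in ([.452,-.15,.22],[.452,-.15,-.002])])
    print(th-11,[ None if (a:=ctrl.ik(p,Q(th-11))) is None else np.round(a,2) for p in ([.595,-.268,.2],[.595,-.268,.018])])
p,d=vision.grab_frame("top"); cv2.imwrite("pics/t8.png",cv2.resize(p[120:280,300:480],None,fx=4,fy=4,interpolation=cv2.INTER_CUBIC)); np.save("t8.npy",d)
for n,z in(("plate",.012),("pin_bed",.02)):
    for r in models.masks_of("top",n)[:2]:
        w=np.ascontiguousarray(rect(r["mask"],"top",z)[:,:2]).astype(np.float32); print(n,r["p"],cv2.minAreaRect(w))
E
```

```text
-74 [array([ 0.42,  0.29, -0.2 ,  1.89,  0.07,  0.96, -2.67]), array([ 0.35,  0.62, -0.12,  2.15,  0.18,  0.38, -2.78])]
-85 [array([ 0.47,  0.57, -0.14,  1.47,  0.08,  1.11, -2.74]), array([ 0.43,  0.76, -0.08,  1.65,  0.08,  0.73, -2.74])]
106 [array([ 0.94,  0.39, -0.93,  1.89,  0.36,  1.04,  0.13]), array([ 0.73,  0.71, -0.71,  2.14,  0.86,  0.6 , -0.33])]
95 [array([ 0.84,  0.68, -0.83,  1.46,  0.51,  1.23,  0.03]), array([ 0.81,  0.87, -0.76,  1.65,  0.72,  0.92, -0.14])]
plate 0.69 ((0.44997766613960266, -0.15254119038581848), (0.06089739874005318, 0.15188686549663544), 14.612658500671387)
pin_bed 0.82 ((0.5937273502349854, -0.26866135001182556), (0.08332648128271103, 0.17277899384498596), 5.131137847900391)
```

View pics/t8.png

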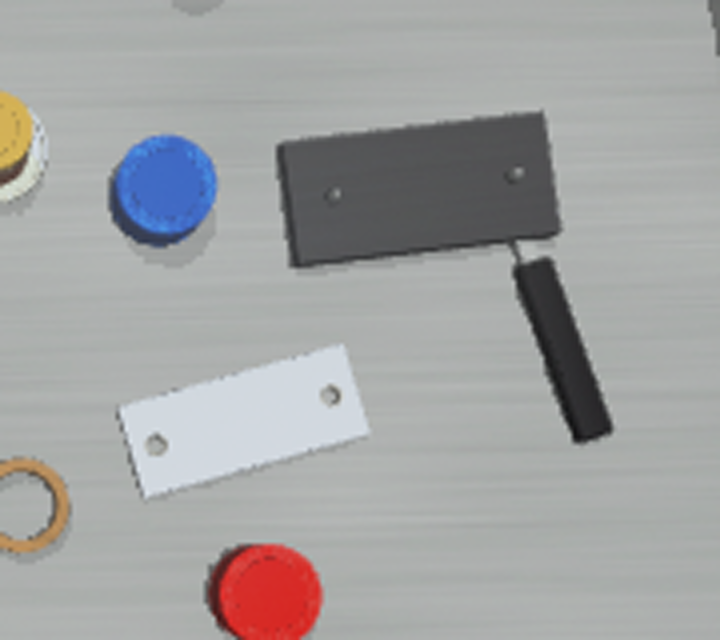

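```bash
python3 - <<'E'
from h import *
st()
a=ctrl.ik([.594,-.2687,.2],Q(95)); print(np.round(a,2))
ctrl.movel([.5,-.1,.3],max_speed=.25)
ctrl.movep([.594,-.2687,.2],Q(95)); ctrl.pause(.3); st("bed")
wrist("w9b")
for r in models.masks_of("wrist","pin_bed")[:2]:
    w=np.ascontiguousarray(rect(r["mask"],"wrist",.02,tcp_pose())[:,:2]).astype(np.float32); print("bed",r["p"],cv2.minAreaRect(w))
ctrl.movep([.45,-.1525,.2],Q(104.6)); ctrl.pause(.3); st("plate")
wrist("w9p")
for r in models.masks_of("wrist","plate")[:2]:
    w=np.ascontiguousarray(rect(r["mask"],"wrist",.012,tcp_pose())[:,:2]).astype(np.float32); print("plate",r["p"],cv2.minAreaRect(w))
E
```

```text
t 44.3 tcp [0.4357 0.1837 0.1994] F [-0.4 -0.8 -0.1] w 0.0856 q [ 0.    0.35 -0.62  1.93  0.24  0.94 -2.  ]
[ 0.84  0.67 -0.83  1.46  0.51  1.23  0.03]
bed t 47.2 tcp [ 0.5941 -0.2683  0.2005] F [ 0.3  0.1 -0.5] w 0.0857 q [ 0.8   0.65 -0.75  1.47  0.46  1.21  0.07]
bed 0.68 ((0.5941203832626343, -0.2694895267486572), (0.08036591112613678, 0.16833579540252686), 5.523617744445801)
plate t 48.4 tcp [ 0.4506 -0.1527  0.1998] F [-1.   0.2  0.4] w 0.085 q [ 0.91  0.41 -0.89  1.92  0.38  0.99  0.1 ]
plate 0.95 ((0.4464045464992523, -0.1513020247220993), (0.060649145394563675, 0.14963875710964203), 14.5086088180542)
```

View pics/w9b.png

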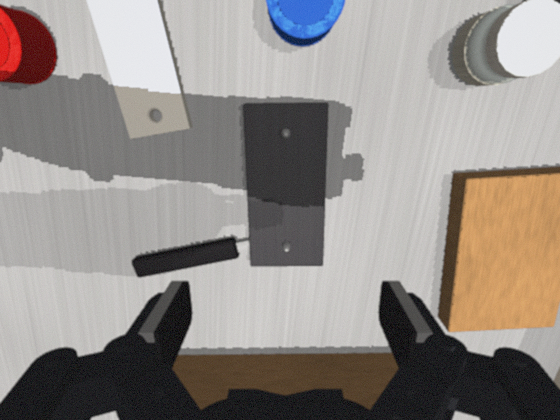

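View pics/w9p.png

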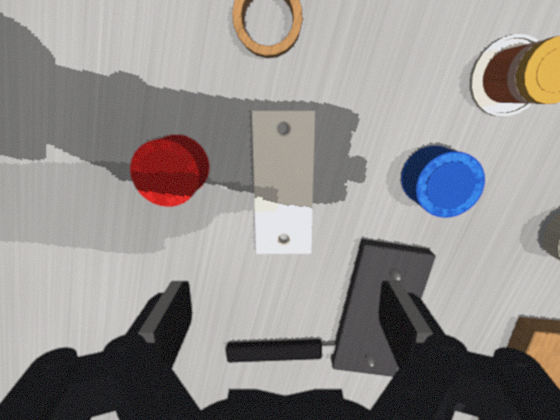

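```bash
python3 - <<'E'
import cv2,numpy as np
def crop(f,c,s=16,k=16):
    p=cv2.imread(f"pics/{f}.png")
    return cv2.resize(p[c[1]-s:c[1]+s,c[0]-s:c[0]+s],None,fx=k*24/32/1,fy=k*24/32,interpolation=cv2.INTER_NEAREST)[:384,:384]
s=12;k=16
def c2(f,c):
    p=cv2.imread(f"pics/{f}.png"); q=p[c[1]-s:c[1]+s,c[0]-s:c[0]+s].astype(float); q=(q-q.min())/(q.max()-q.min())*255
    return cv2.resize(q.astype(np.uint8),(380,290*1),interpolation=cv2.INTER_NEAREST) if 0 else cv2.resize(q.astype(np.uint8),(296,296),interpolation=cv2.INTER_NEAREST)
im=np.vstack([np.hstack([c2("w9b",(286,132)),c2("w9b",(287,247))]),np.hstack([c2("w9p",(284,128)),c2("w9p",(284,239))])])
cv2.imwrite("pics/z10.png",im)
E
```

```text
(no output)
```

View pics/z10.png

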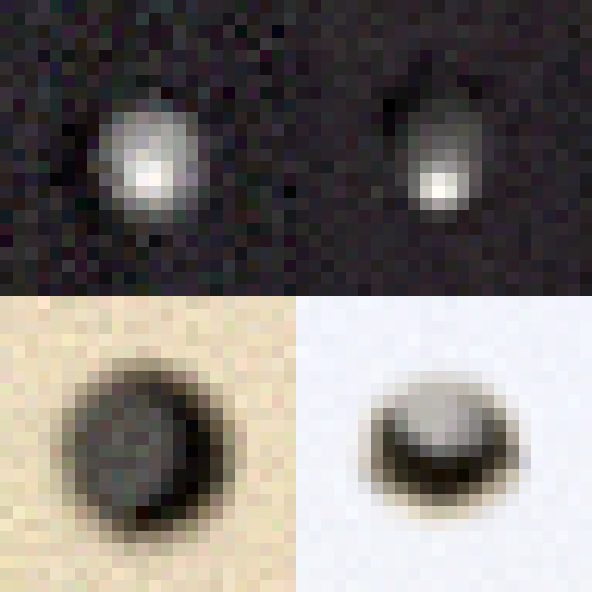

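```bash
python3 - <<'E'
from h import *
for f,pp,z in(("w9b",[(285.5,133.5),(286.1,249.6)],.034),("w9p",[(283.45,128),(283.4,238.6)],.012)):
    T=np.load(f+"_T.npy"); w=ray("wrist",pp,z,T)[:,:2]; dd=w[0]-w[1]
    print(f,w.round(4).tolist(),"mid",w.mean(0).round(4),"len",np.linalg.norm(dd).round(4),"ang",np.degrees(np.arctan2(dd[1],dd[0])).round(2))
    d=np.load(f+".npy");P,u,v=wpts(d,T)
    if f=="w9p": q=(P[:,2]>.008)&(P[:,2]<.016)&(np.hypot(P[:,0]-.45,P[:,1]+.152)<.09)
    else: q=(P[:,2]>.015)&(P[:,2]<.025)&(np.hypot(P[:,0]-.594,P[:,1]+.269)<.11)
    print("depth rect",P[q].mean(0).round(4),cv2.minAreaRect(P[q][:,:2].astype(np.float32).copy()))
# top: crop coords/4+ (300,120)
for pp,z in(([(335,193),(517,172)],.034),([(156,444),(330,396)],.012)):
    w=ray("top",np.array(pp)/4+[300-.4,120-.4],z)[:,:2]; dd=w[0]-w[1]
    print("top",w.round(4).tolist(),"mid",w.mean(0).round(4),np.linalg.norm(dd).round(4),"ang",np.degrees(np.arctan2(dd[1],dd[0])).round(2))
E
```

```text
w9b [[0.5889, -0.2124], [0.5998, -0.3279]] mid [ 0.5944 -0.2701] len 0.116 ang 95.4
depth rect [ 0.5932 -0.2626  0.0196] ((0.5752962231636047, -0.2712210714817047), (0.11803879588842392, 0.16900457441806793), 5.057244300842285)
w9p [[0.4334, -0.0956], [0.4624, -0.208]] mid [ 0.4479 -0.1518] len 0.1161 ang 104.5
depth rect [ 0.4454 -0.1468  0.0116] ((0.4217994809150696, -0.15876394510269165), (0.11271461099386215, 0.14973069727420807), 14.539372444152832)
top [[0.5904, -0.2119], [0.6012, -0.3274]] mid [ 0.5958 -0.2696] 0.1159 ang 95.35
top [[0.4354, -0.0965], [0.4636, -0.2084]] mid [ 0.4495 -0.1524] 0.1154 ang 104.12
```

Pins and holes both measure 116 mm apart. The plate-to-bed displacement from the two cameras agrees to about 1 mm. I grip the plate now.

```bash
python3 - <<'E'
from h import *
x,y=.4487,-.1521
ctrl.movep([x,y,.12],Q(104.5)); ctrl.movel([x,y,.05],max_speed=.08); ctrl.movel([x,y,-.001],max_speed=.04)
ctrl.pause(.2); st("pre"); ctrl.close_gripper(45); st("closed")
ctrl.movel([x,y,.02],max_speed=.03); ctrl.movel([x,y,.10],max_speed=.1); ctrl.pause(.2); st("lift")
wrist("w11")
p,d=vision.grab_frame("scene"); cv2.imwrite("pics/s11.png",cv2.resize(p[80:300,120:420],None,fx=2,fy=2))
E
```

```text
pre t 51.5 tcp [ 0.4488 -0.1522 -0.0008] F [-1.3 -0.1  0.6] w 0.0854 q [ 0.67  0.68 -0.6   2.15  0.77  0.53 -0.25]
closed t 51.9 tcp [ 0.4487 -0.1521 -0.0006] F [-2.4  0.2  5.1] w 0.0585 q [ 0.67  0.68 -0.6   2.15  0.77  0.54 -0.25]
lift t 53.9 tcp [ 0.4484 -0.1519  0.0995] F [ 0.4 -0.1 -1.4] w 0.0584 q [ 0.81  0.53 -0.78  2.06  0.55  0.76 -0.06]
```

View pics/w11.png

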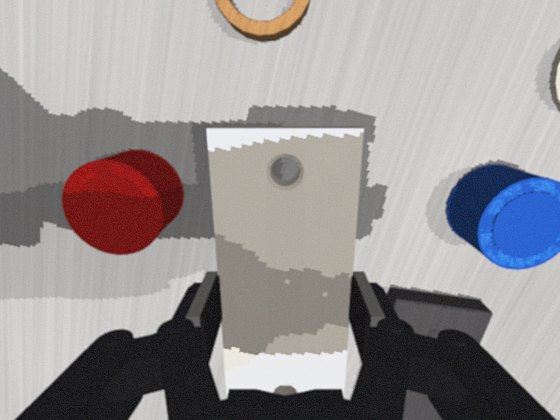

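View pics/s11.png

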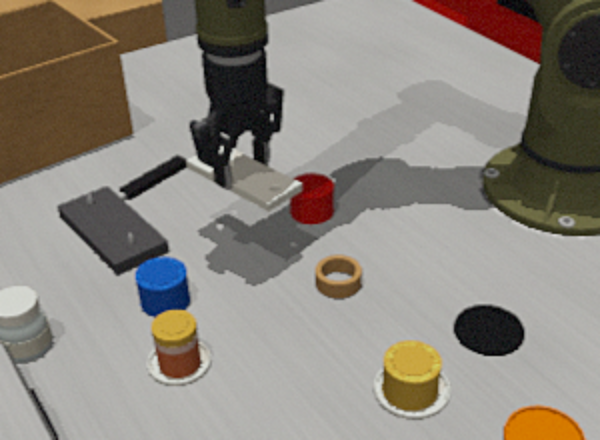

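The plate is held, with its far hole at (286,170) and its near hole at about (285,390). I check that it is level and where the hole sits in the tool frame.

```bash
python3 - <<'E'
from h import *
T=np.load("w11_T.npy");d=np.load("w11.npy");P,u,v=wpts(d,T)
L=(P-T[:3,3])@T[:3,:3]
q=(u>225)&(u<345)&(v>135)&(v<340)&(P[:,2]>.08)&(P[:,2]<.14)
A=np.c_[L[q][:,:2],np.ones(q.sum())]; c=np.linalg.lstsq(A,L[q][:,2],rcond=None)[0]; print("plane tool slope deg",np.degrees(c[:2]).round(2),"z",c[2].round(4),"worldz",P[q][:,2].mean())
q=(P[:,2]>.10)&(P[:,2]<.125)&(v<395)&(u>200)&(u<368)
print("x far end",np.percentile(L[q][:,0],99.5),"y range", np.percentile(L[q&(v>140)&(v<260)][:,1],[.5,99.5]))
g=cv2.imread("pics/w11.png")
z=T[2,3]+.0135
cor=ray("wrist",[(286,170),(207.5,129),(363,128),(216,250),(357,250)],z,T); print(((cor-T[:3,3])@T[:3,:3]).round(4))
p=g[145:195,260:312]; cv2.imwrite("pics/z12.png",cv2.resize(p,None,fx=10,fy=10,interpolation=cv2.INTER_NEAREST))
E
```

```text
plane tool slope deg [0.02 0.06] z -0.0122 worldz 0.11173406190883052
x far end 0.07475711699311186 y range [-0.03067035  0.0287609 ]
[[ 0.0587 -0.0003 -0.0135]
 [ 0.0743 -0.03   -0.0134]
 [ 0.0747  0.0288 -0.0135]
 [ 0.024  -0.0302 -0.0135]
 [ 0.0241  0.0302 -0.0135]]
```

View pics/z12.png

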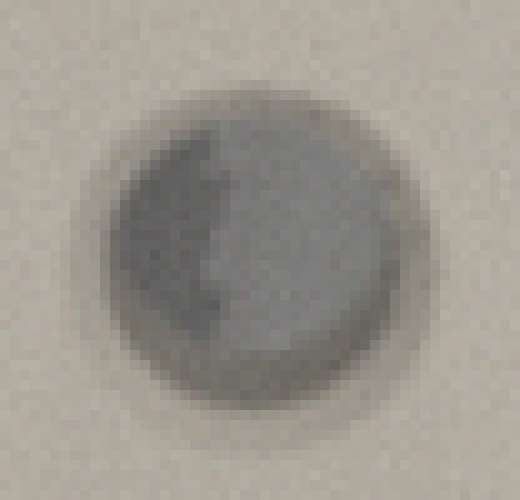

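```bash
python3 - <<'E'
from h import *
x,y=.5948,-.2700
ctrl.movel([x,y,.10],frame=Q(95.4),max_speed=.12)
ctrl.movel([x,y,.040],max_speed=.05); ctrl.pause(.3); st("above"); print(get_state()["eef_rot"])
p,d,T=wrist("w13")
cv2.imwrite("pics/z13.png",cv2.resize(p[110:270,190:390],None,fx=4,fy=3.7,interpolation=cv2.INTER_CUBIC))
p,d=vision.grab_frame("scene"); cv2.imwrite("pics/s13.png",cv2.resize(p[120:260,120:300],None,fx=4,fy=4,interpolation=cv2.INTER_CUBIC))
E
```

```text
above t 57.4 tcp [ 0.5948 -0.2701  0.0402] F [-0.9  0.3 -1.9] w 0.0582 q [ 0.76  0.81 -0.66  1.63  0.6   0.91 -0.04]
[1.16690620e-04 6.73045331e-01 7.39601223e-01 1.78784664e-05]
```

View pics/z13.png

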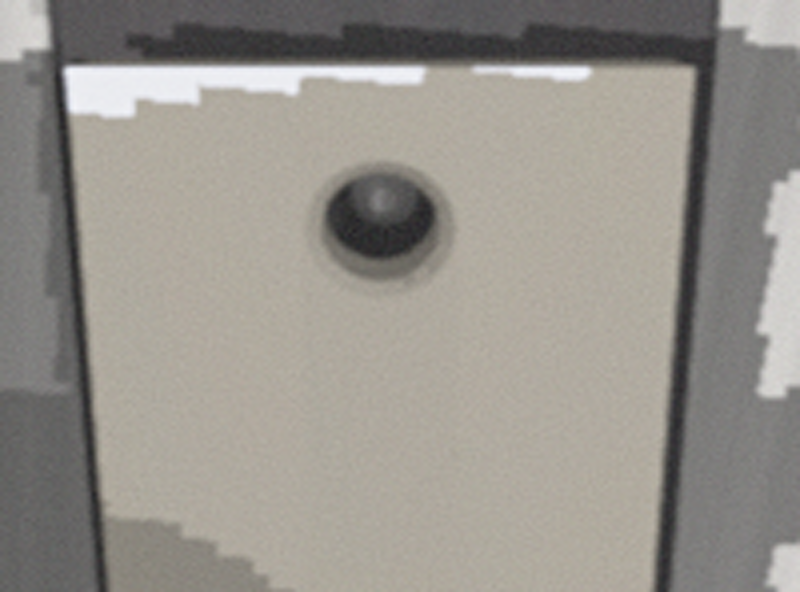

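View pics/s13.png

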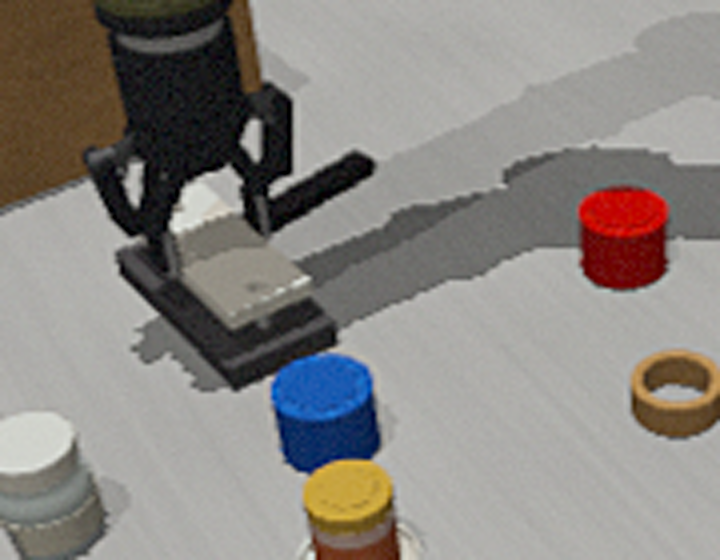

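```bash
python3 - <<'E'
from h import *
T=np.load("w13_T.npy")
h=ray("wrist",[(284.85,171.2)],T[2,3]+.0127,T)[0]; t=ray("wrist",[(284.9,163.7)],.0335,T)[0]
print(((h-T[:3,3])@T[:3,:3]).round(4),((t-T[:3,3])@T[:3,:3]).round(4))
E
```

```text
[ 0.0579 -0.0007 -0.0127] [ 0.0574 -0.0007  0.0067]
```

The pin tip sits within 0.5 mm of the hole centre, so I lower.

```bash
python3 - <<'E'
from h import *
x,y=.5948,-.2700
ctrl.movel([x,y,.035],max_speed=.03)
z=lower(x,y,.035,.0185,th=5); s=st("down")
if z<.0215:
    ctrl.ungrasp(); st("rel"); ctrl.movel([x,y,.05],max_speed=.05); ctrl.movel([x,y,.2]); ctrl.pause(.3); st()
    p,d,T=wrist("w14"); P,u,v=wpts(d,T); L=(P-[x,y,0])
    q=(P[:,2]>.026)&(P[:,2]<.05)&(np.hypot(L[:,0],L[:,1])<.08)
    A=np.c_[L[q][:,:2],np.ones(q.sum())]; c=np.linalg.lstsq(A,P[q][:,2],rcond=None)[0]; print("plane",c.round(4))
p,d=vision.grab_frame("scene"); cv2.imwrite("pics/s14.png",cv2.resize(p[120:400,120:400],None,fx=2.1,fy=2.1,interpolation=cv2.INTER_CUBIC))
E
```

```text
lowered to 0.019 dF 6.81
down t 62.0 tcp [ 0.5949 -0.27    0.0195] F [-1.3 -0.5  4.6] w 0.0586 q [ 0.75  0.83 -0.65  1.65  0.62  0.87 -0.05]
rel t 62.4 tcp [ 0.5948 -0.27    0.0189] F [-0.1  0.1 -0.6] w 0.0853 q [ 0.75  0.84 -0.64  1.65  0.62  0.87 -0.05]
 t 64.6 tcp [ 0.5946 -0.27    0.1995] F [0.9 0.2 0.4] w 0.0852 q [ 0.8   0.66 -0.75  1.46  0.46  1.21  0.08]
plane [-0.0017  0.0011  0.0316]
```

```bash
ls pics | tail -3
```

```text
z10.png
z12.png
z13.png
```

View pics/s14.png

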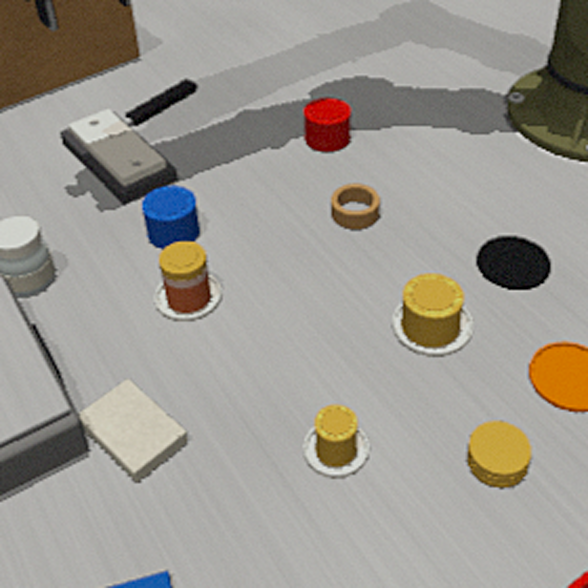

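View pics/w14.png

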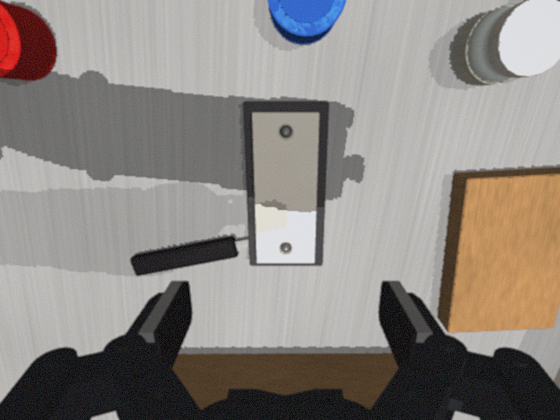

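The plate is seated: pins show in both holes at (286,131) and (286,247), and its top is level at about 32 mm. I make a last check of the containers' heights and level before handing in.

```bash
python3 - <<'E'
from h import *
p,d=vision.grab_frame("top"); P,u,v=pts("top",d)
for n,x,y,h,r in(("small",.603,.2535,.042,.019),("jar",.629,.004,.062,.025),("low",.436,.1838,.047,.031)):
    q=(abs(P[:,2]-h)<.008)&(np.hypot(P[:,0]-x,P[:,1]-y)<.05); X=P[q]
    c,R=cv2.minEnclosingCircle(X[:,:2].astype(np.float32).copy())
    k=np.hypot(X[:,0]-c[0],X[:,1]-c[1])<.7*r
    A=np.c_[X[k][:,:2]-c,np.ones(k.sum())]; pl=np.linalg.lstsq(A,X[k][:,2],rcond=None)[0]
    print(n,np.round(c,4),round(R,4),"z",pl[2].round(4),"slope",pl[:2].round(3))
ticket.close_job(); st()
E
```

```text
small [0.6032 0.2531] 0.0197 z 0.0427 slope [-0.01  -0.054]
jar [0.6294 0.0041] 0.0251 z 0.0627 slope [0.028 0.005]
low [0.4368 0.1836] 0.0314 z 0.0477 slope [-0.01  0.02]
the job is handed in; nothing more can be done
the job is handed in; nothing more can be done
```

I unstacked the small tin, glass jar and low tin in that order, each into its own white saucer. Then I seated the plate on the bed pins and handed the job in at about 65 s of the 136 s.

**Containers:** the last top view put all three within about 1 mm of the saucer centres I had measured. Their tops were at 42.7, 62.7 and 47.7 mm, where 42, 62 and 47 mm would be flat on the saucer floor; this camera also reads the bench about 0.8 mm high. The small tin's fitted top sloped about 3°, from few pixels. I put that down to depth noise, since its height and the camera views show it standing flat, but I did not confirm it separately.

**Plate:** its top fitted at 31.6 mm (32 mm expected) and level to about 0.1°. A pin shows in each hole, and the gripper had let go and moved up clear.

**Disagreement:** the top and wrist cameras differed by about 1.5 mm on the plate and bed positions. I used a value between them; just before lowering, the far pin tip showed within 0.5 mm of its hole centre.

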